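# Power up the bench outlet box and start the chargers

### The job

Switch on the bench outlet box with light fingertip taps, one rocker at a time: first the wide master rocker, then, working along the row away from the master, the rocker of each outlet that has a battery charger plugged in. Leave the rockers of the dust-capped outlets off. Don't lean hard on the switches, leave the chargers and caps plugged in, don't disturb the other things on the bench, and finish with the hand clear.

Things in the scene. Friction and masses are not known exactly. Their poses are not given: they have to be found in the camera images.
- box: grey steel outlet box bolted to the bench, 180 (x) x 360 (y) x 55 mm high; origin: centre of its underside, -x its front, towards the robot. Front row (x -45 mm): white rockers, the wide master at y +130, outlet rockers at y +58, -4, -66, -128 mm. Each outlet (x +30) is behind its rocker; two 11 mm high fuse caps behind the master. A small moulded bar marks each rocker's ON end (front).
- master (a joint): hinge of the wide master rocker: 0 = off (its robot-side end up), 0.32 = on (its robot-side end down). Snap action over dead centre at 0.16: it takes about 3 N pressed down on the spot master_on, which travels about 5 mm in all; past half way it flips over by itself and stays. At either end it rests on a stiff cushion that gives about 1 mm. All start off.
- master_on (a point): the spot to tap on the wide master rocker: on the top surface of the paddle's robot-side (ON) end, 15 mm from the pivot towards -x of the box, mid width. Off, it is 11 mm above the box's top face (66 mm above the bench); on, about 6.5 mm above it. The paddle is 45 mm long (x) and 45 mm wide (y).
- rocker1 (a joint): hinge of the first (next to the master) outlet's rocker: 0 = off (its robot-side end up), 0.32 = on (its robot-side end down). Snap action over dead centre at 0.16: it takes about 3 N pressed down on the spot rocker1_on, which travels about 5 mm in all; past half way it flips over by itself and stays. At either end it rests on a stiff cushion that gives about 1 mm. All start off.
- rocker1_on (a point): the spot to tap on the first (next to the master) outlet's rocker: on the top surface of the paddle's robot-side (ON) end, 15 mm from the pivot towards -x of the box, mid width. Off, it is 11 mm above the box's top face (66 mm above the bench); on, about 6.5 mm above it. The paddle is 45 mm long (x) and 22.5 mm wide (y).
- outlet1 (a point): centre of the first (next to the master) outlet, at the height of the box's top face, 75 mm behind the pivot of its rocker (box +x)
- rocker2 (a joint): hinge of the second outlet's rocker: 0 = off (its robot-side end up), 0.32 = on (its robot-side end down). Snap action over dead centre at 0.16: it takes about 3 N pressed down on the spot rocker2_on, which travels about 5 mm in all; past half way it flips over by itself and stays. At either end it rests on a stiff cushion that gives about 1 mm. All start off.
- rocker2_on (a point): the spot to tap on the second outlet's rocker: on the top surface of the paddle's robot-side (ON) end, 15 mm from the pivot towards -x of the box, mid width. Off, it is 11 mm above the box's top face (66 mm above the bench); on, about 6.5 mm above it. The paddle is 45 mm long (x) and 22.5 mm wide (y).
- outlet2 (a point): centre of the second outlet, at the height of the box's top face, 75 mm behind the pivot of its rocker (box +x)
- rocker3 (a joint): hinge of the third outlet's rocker: 0 = off (its robot-side end up), 0.32 = on (its robot-side end down). Snap action over dead centre at 0.16: it takes about 3 N pressed down on the spot rocker3_on, which travels about 5 mm in all; past half way it flips over by itself and stays. At either end it rests on a stiff cushion that gives about 1 mm. All start off.
- rocker3_on (a point): the spot to tap on the third outlet's rocker: on the top surface of the paddle's robot-side (ON) end, 15 mm from the pivot towards -x of the box, mid width. Off, it is 11 mm above the box's top face (66 mm above the bench); on, about 6.5 mm above it. The paddle is 45 mm long (x) and 22.5 mm wide (y).
- outlet3 (a point): centre of the third outlet, at the height of the box's top face, 75 mm behind the pivot of its rocker (box +x)
- rocker4 (a joint): hinge of the fourth (farthest from the master) outlet's rocker: 0 = off (its robot-side end up), 0.32 = on (its robot-side end down). Snap action over dead centre at 0.16: it takes about 3 N pressed down on the spot rocker4_on, which travels about 5 mm in all; past half way it flips over by itself and stays. At either end it rests on a stiff cushion that gives about 1 mm. All start off.
- rocker4_on (a point): the spot to tap on the fourth (farthest from the master) outlet's rocker: on the top surface of the paddle's robot-side (ON) end, 15 mm from the pivot towards -x of the box, mid width. Off, it is 11 mm above the box's top face (66 mm above the bench); on, about 6.5 mm above it. The paddle is 45 mm long (x) and 22.5 mm wide (y).
- outlet4 (a point): centre of the fourth (farthest from the master) outlet, at the height of the box's top face, 75 mm behind the pivot of its rocker (box +x)
- charger_a: battery charger plugged into an outlet: black block 72 (x) x 46 (y) mm with two AA cells on top, on a round 39 mm boss 12 mm deep. Origin: centre of the boss's underside, 12 mm below the box's top face; the block reaches from x -22 to +50 mm, its top 36 mm above that face. Loose in its outlet, whose point lies above this origin.
- charger_b: the other charger, the same: battery charger plugged into an outlet: black block 72 (x) x 46 (y) mm with two AA cells on top, on a round 39 mm boss 12 mm deep. Origin: centre of the boss's underside, 12 mm below the box's top face; the block reaches from x -22 to +50 mm, its top 36 mm above that face. Loose in its outlet, whose point lies above this origin.
- cap_a: round grey dust cap 47 mm across with a small finger ridge, closing an unused outlet. Origin: underside of its boss, 12 mm below the box's top face; its ridge ends 22 mm above the origin. Loose; stays where it is.
- cap_b: the other dust cap, the same: round grey dust cap 47 mm across with a small finger ridge, closing an unused outlet. Origin: underside of its boss, 12 mm below the box's top face; its ridge ends 22 mm above the origin. Loose; stays where it is.
- tumbler: bystander: dark steel drinking tumbler with a black lid, 75 mm across, 122 mm high, upright beside the master end of the box; origin at the centre of its underside
- puck: bystander: dark wooden disc 48 mm across, 28 mm high, on the bench in front of the box; origin at the centre of its underside
- bracket: bystander: orange printed bracket, 50 x 40 x 36 mm block with an upright plate to 86 mm, beside the far end of the box from the master; origin at the centre of its underside
- screwdriver: bystander: screwdriver, 200 mm long with a red handle 26 mm thick, lying on the bench in front of the box, roughly along the box's length; origin under its middle

How it is judged:
On the way, in this order (a step that is already met when the one before it is completed fails the run):
1. the master rocker has been tapped on and let go, every outlet rocker still off (value of joint master above 0.26 rad and value of joint each of rocker1, rocker2, rocker3, rocker4 below 0.06 rad and contact force between the fingers and box below 0.3 N), for 0.1 s.
2. the charger outlet nearest the master has been tapped on and let go, the others still off (((horizontal distance between any of charger_a, charger_b and outlet1 below 0.015 m and value of joint each of master, rocker1 above 0.26 rad and value of joint each of rocker2, rocker3, rocker4 below 0.06 rad and contact force between the fingers and box below 0.3 N) or (horizontal distance between any of charger_a, charger_b and outlet2 below 0.015 m and not (horizontal distance between any of charger_a, charger_b and outlet1 below 0.015 m) and value of joint each of master, rocker2 above 0.26 rad and value of joint each of rocker1, rocker3, rocker4 below 0.06 rad and contact force between the fingers and box below 0.3 N) or (horizontal distance between any of charger_a, charger_b and outlet3 below 0.015 m and not (horizontal distance between any of charger_a, charger_b and outlet1 below 0.015 m) and not (horizontal distance between any of charger_a, charger_b and outlet2 below 0.015 m) and value of joint each of master, rocker3 above 0.26 rad and value of joint each of rocker1, rocker2, rocker4 below 0.06 rad and contact force between the fingers and box below 0.3 N))), for 0.1 s.
3. the second charger outlet is on too (((horizontal distance between any of charger_a, charger_b and outlet1 below 0.015 m and horizontal distance between any of charger_a, charger_b and outlet2 below 0.015 m and value of joint each of master, rocker1, rocker2 above 0.26 rad and value of joint each of rocker3, rocker4 below 0.06 rad) or (horizontal distance between any of charger_a, charger_b and outlet1 below 0.015 m and horizontal distance between any of charger_a, charger_b and outlet3 below 0.015 m and value of joint each of master, rocker1, rocker3 above 0.26 rad and value of joint each of rocker2, rocker4 below 0.06 rad) or (horizontal distance between any of charger_a, charger_b and outlet1 below 0.015 m and horizontal distance between any of charger_a, charger_b and outlet4 below 0.015 m and value of joint each of master, rocker1, rocker4 above 0.26 rad and value of joint each of rocker2, rocker3 below 0.06 rad) or (horizontal distance between any of charger_a, charger_b and outlet2 below 0.015 m and horizontal distance between any of charger_a, charger_b and outlet3 below 0.015 m and value of joint each of master, rocker2, rocker3 above 0.26 rad and value of joint each of rocker1, rocker4 below 0.06 rad) or (horizontal distance between any of charger_a, charger_b and outlet2 below 0.015 m and horizontal distance between any of charger_a, charger_b and outlet4 below 0.015 m and value of joint each of master, rocker2, rocker4 above 0.26 rad and value of joint each of rocker1, rocker3 below 0.06 rad) or (horizontal distance between any of charger_a, charger_b and outlet3 below 0.015 m and horizontal distance between any of charger_a, charger_b and outlet4 below 0.015 m and value of joint each of master, rocker3, rocker4 above 0.26 rad and value of joint each of rocker1, rocker2 below 0.06 rad)) and contact force between the fingers and box below 0.3 N), for 0.1 s.
At the end, for the whole second after the job is handed in: The master and the rockers of the two outlets with chargers are on (hinge above 0.26 of 0.32 rad), the rockers of the two capped outlets are off (below 0.06 rad), the chargers still stand in their outlets (within 15 mm) (((horizontal distance between any of charger_a, charger_b and outlet1 below 0.015 m and horizontal distance between any of charger_a, charger_b and outlet2 below 0.015 m and value of joint each of master, rocker1, rocker2 above 0.26 rad and value of joint each of rocker3, rocker4 below 0.06 rad) or (horizontal distance between any of charger_a, charger_b and outlet1 below 0.015 m and horizontal distance between any of charger_a, charger_b and outlet3 below 0.015 m and value of joint each of master, rocker1, rocker3 above 0.26 rad and value of joint each of rocker2, rocker4 below 0.06 rad) or (horizontal distance between any of charger_a, charger_b and outlet1 below 0.015 m and horizontal distance between any of charger_a, charger_b and outlet4 below 0.015 m and value of joint each of master, rocker1, rocker4 above 0.26 rad and value of joint each of rocker2, rocker3 below 0.06 rad) or (horizontal distance between any of charger_a, charger_b and outlet2 below 0.015 m and horizontal distance between any of charger_a, charger_b and outlet3 below 0.015 m and value of joint each of master, rocker2, rocker3 above 0.26 rad and value of joint each of rocker1, rocker4 below 0.06 rad) or (horizontal distance between any of charger_a, charger_b and outlet2 below 0.015 m and horizontal distance between any of charger_a, charger_b and outlet4 below 0.015 m and value of joint each of master, rocker2, rocker4 above 0.26 rad and value of joint each of rocker1, rocker3 below 0.06 rad) or (horizontal distance between any of charger_a, charger_b and outlet3 below 0.015 m and horizontal distance between any of charger_a, charger_b and outlet4 below 0.015 m and value of joint each of master, rocker3, rocker4 above 0.26 rad and value of joint each of rocker1, rocker2 below 0.06 rad))); the robot touches nothing.
It fails at once if the fingers press on the box or its switches with more than 40 N (contact force between the fingers and box above 40 N).
It fails at once if an outlet is switched on while the master is off (value of joint master below 0.16 rad and value of joint any of rocker1, rocker2, rocker3, rocker4 above 0.2 rad).
It fails at once if a dust-capped outlet is switched on ((not (horizontal distance between any of charger_a, charger_b and outlet1 below 0.015 m) and value of joint rocker1 above 0.2 rad) or (not (horizontal distance between any of charger_a, charger_b and outlet2 below 0.015 m) and value of joint rocker2 above 0.2 rad) or (not (horizontal distance between any of charger_a, charger_b and outlet3 below 0.015 m) and value of joint rocker3 above 0.2 rad) or (not (horizontal distance between any of charger_a, charger_b and outlet4 below 0.015 m) and value of joint rocker4 above 0.2 rad)).
It fails at once if a charger or a dust cap is shifted or lifted by more than 10 mm (distance of any of charger_a, charger_b, cap_a, cap_b from where it was at the start of the episode above 0.01 m).
It fails at once if the tumbler, the wooden disc, the bracket or the screwdriver is moved by more than 20 mm (distance of any of tumbler, puck, bracket, screwdriver from where it was at the start of the episode above 0.02 m).
It also fails if it takes over 38 s, if anything falls off the work surface, if the arm or the gripper's body presses on something with over 40 N, if the wrist force passes 120 N, or if a joint passes its speed limit or range.

### The arm

A 6-joint arm with a two-finger parallel gripper is mounted at the origin on the work surface. World frame = base frame: x ahead of the robot, y to its left, z up, the work surface at z = 0. Lengths are in m, angles in rad, forces in N, time in s.
With the tool pointing down it reaches from about 0.35 to 0.85 m from the base axis. Payload 8.1 kg.
Tool frame: the origin (TCP) lies at the very end of the fingers, on their centre line; the grasp point (between the pads) lies 19 mm behind it; z points along the fingers, y is the direction in which the jaws open and shut (so a half turn about z gives the same grasp; the last joint's range is limited). The gripper opens to 93 mm and grips with 3 to 60 N. Pads are 15 mm wide; open, the fingers measure 128 mm over their backs; the gripper's body (75 mm by 188 mm) begins 65 mm behind the grasp point.
Start: joints at [-1.256, 0.13, 1.488, -0, 1.523, -0.085], TCP at [0.234, -0.553, 0.194] pointing down, gripper open.
Joint ranges: [-2.96, 2.96], [-0.89, 2.26], [0.02, 2.5], [-1.34, 4.48], [0, 2.73], [-2.66, 2.66]. Speed limits (rad/s): [2.39, 2.39, 2.79, 3.14, 3.14, 3.14].

### API

Orientations are given as a rotation vector (axis times angle).
In Python, from plant import robot gives the robot as it stands.
- The arm moves only by the shell command python3 -m pendant 'ROWS' [OPENING] [FORCE]. ROWS is JSON, a list of rows, each an object with "delta_pos": the shift along the tool's x, y, z in m, a list of three; "spin": the turn about the tool's z in rad. In form: [{"delta_pos": [dx, dy, dz], "spin": spin}, ...]. A call has 1 to 10 rows; each row is the pose to reach, as a shift and turn from the pose measured when the call began, along the tool's axes at that moment; what a row does not reach only later rows make up. A row lasts 1/10 s, in which the tool goes at most 50 mm and 8.59 degrees, less where a joint would pass 70% of its speed; a pose out of reach is approached as far as the arm can. A call with a gripper value outside its range is refused whole. OPENING is the closure, from -1 (fully open) to 1 (shut), set as the call begins (- or left out, the last holds). The fingers move at their own pace and stop on an object; FORCE is the grip in N (left out, the last holds). Time passes only in rows, so rows that repeat a pose let the fingers close. It gives the time, the measured TCP pose, the force and the opening at its end, in the units of the state.
- robot.read_state(): the state, without advancing time (a new reading comes with each control period).
- robot.read_camera(name): name is "scene" or "top" or "wrist"; returns a dict with "color" (384x512x3 uint8, blue, green, red), "camera_matrix" (3x3 intrinsics, pixels), "R" (3x3) and "t" (3): a world point X has camera coordinates R X + t. Camera axes: x right, y down, z forward; pixel columns grow to the right and rows downward; lengths in m; the calibration is good to about 2 mm. A picture is of the moment at which its call begins. There is no depth.
- robot.close_job(): hands the job in, once; it reports no verdict.
Trained networks look in the newest picture that a camera, given by its name, has taken for a name from the list of things; names that differ only in an ending like _2 or _b are one class to them, and where a whole thing is asked for, a point or a joint stands for the part that bears it (a point fixed in the world has none). Each returns a list of dicts, best first, with "score" (0 to 1); they miss things now and then, are a little off and sometimes report something else, mostly with a low value. They report only what shows in the picture. A call takes as long as a camera call.
- robot.outline_of(camera, label): "mask" (384x512 bool, what is visible of it).
- robot.mark_of(camera, label): "location" ([x, y, z] in m, in the coordinates of the camera as it stood for that picture, good to about 4 mm: a listed point, or the origin of a listed thing).
The state is a dict: "t": time; "q": joint angles; "dq": joint speeds; "joint_torque": joint torques, N m; "tool_pos": TCP position; "orientation": TCP orientation; "force": force on the tool from outside, world axes, zero at the start; "wrist_torque": the same for the moment, N m; "opening": finger opening in m.
Only numpy, scipy, OpenCV 4.12 (cv2) and the standard library are available. Lean on these libraries where they do the work, as an engineer would, in place of code of your own. Each camera call takes 0.05 s, during which the arm holds its last target.

## Working session

There is one attempt and no reset: what is moved stays moved. The work goes in short steps, Python scripts to look and compute and a shell command to move; the robot and the scene stay as the last step left them, time stands still between calls to the robot, and variables do not carry over. Pictures are saved under pics/ and viewed, and the job is handed in when it is done.

```bash
mkdir -p pics; ls; python3 - <<'E'
from plant import robot
import cv2,numpy as np
s=robot.read_state(); print({k:np.round(v,4).tolist() for k,v in s.items()})
for n in ("scene","top"):
    c=robot.read_camera(n); cv2.imwrite(f"pics/{n}0.png",c["color"])
    R,t=np.array(c["R"]),np.array(c["t"])
    for l in ["box","master_on","rocker1_on","rocker2_on","rocker3_on","rocker4_on","outlet1","outlet4","charger_a","cap_a","tumbler","puck","bracket","screwdriver"]:
        try:
            for m in robot.mark_of(n,l)[:3]:
                print(n,l,round(m["score"],2),np.round(R.T@(np.array(m["location"])-t),3))
        except Exception as e: print(l,e)
E
```

```text
pics
{'t': 0.0, 'q': [-1.2564, 0.1312, 1.4893, 0.0, 1.523, -0.0854], 'dq': [-0.0002, -0.0001, -0.0019, 0.0016, 0.0005, 0.0016], 'joint_torque': [0.0003, -55.9846, -49.1756, 0.0767, 0.0356, -0.0001], 'tool_pos': [0.2334, -0.5521, 0.1925], 'orientation': [-3.0772, -0.6235, 0.0003], 'force': [-0.0517, -0.5356, 0.8707], 'wrist_torque': [-0.0063, -0.0299, 0.0133], 'opening': 0.093}
scene box 0.85 [ 0.584  0.03  -0.002]
scene master_on 0.54 [0.492 0.142 0.058]
scene rocker1_on 0.58 [ 0.644 -0.085  0.039]
scene rocker1_on 0.48 [0.511 0.07  0.066]
scene rocker1_on 0.17 [ 0.639 -0.232  0.001]
scene rocker2_on 0.68 [0.527 0.012 0.066]
scene rocker3_on 0.52 [ 0.543 -0.048  0.068]
scene rocker4_on 0.67 [ 0.557 -0.11   0.062]
scene rocker4_on 0.65 [ 0.637 -0.234  0.   ]
scene rocker4_on 0.23 [0.595 0.095 0.04 ]
scene outlet1 0.97 [ 0.63  -0.025  0.053]
scene outlet1 0.82 [0.597 0.095 0.056]
scene outlet1 0.58 [0.614 0.034 0.05 ]
scene outlet4 0.97 [ 0.63  -0.025  0.053]
scene outlet4 0.82 [0.597 0.095 0.056]
scene outlet4 0.58 [0.614 0.034 0.05 ]
scene charger_a 0.85 [ 0.644 -0.086  0.039]
scene 
[... 645 characters left out ...]
on 0.26 [ 0.628 -0.023  0.056]
top rocker3_on 0.59 [ 0.544 -0.05   0.071]
top rocker4_on 0.59 [ 0.562 -0.107  0.067]
top outlet1 0.97 [ 0.631 -0.02   0.057]
top outlet1 0.86 [0.617 0.038 0.057]
top outlet1 0.84 [ 0.649 -0.084  0.057]
top outlet4 0.97 [ 0.631 -0.02   0.057]
top outlet4 0.86 [0.617 0.038 0.057]
top outlet4 0.84 [ 0.649 -0.084  0.057]
top charger_a 0.91 [0.611 0.036 0.044]
top charger_a 0.72 [ 0.65  -0.085  0.044]
top cap_a 0.7 [ 0.634 -0.019  0.048]
top cap_a 0.5 [0.601 0.098 0.046]
top tumbler 0.76 [0.503 0.331 0.004]
top tumbler 0.72 [ 0.64  -0.232 -0.001]
top puck 0.68 [ 0.432  0.048 -0.   ]
top bracket 0.95 [ 0.638 -0.23  -0.001]
top screwdriver 0.63 [ 0.468 -0.089 -0.004]
```

View pics/scene0.png

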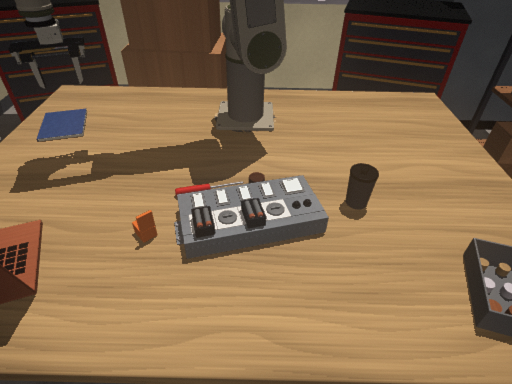

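View pics/top0.png

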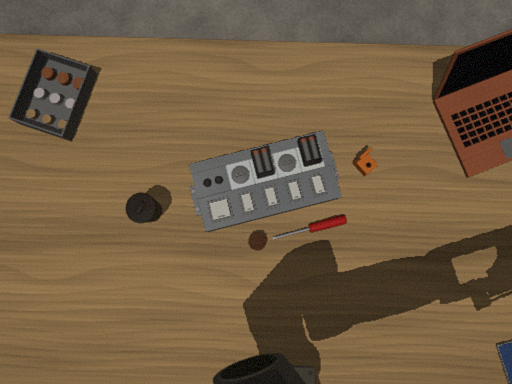

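```bash
cat > h.py <<'E'
import numpy as np
from scipy.spatial.transform import Rotation as Ro
# fit box pose from averaged network marks
loc=np.array([[-.06,.13],[-.06,.058],[-.06,-.004],[-.06,-.066],[-.06,-.128],[.03,.058],[.03,-.004],[.03,-.066],[.03,-.128]])
wld=np.array([[.4925,.140],[.5125,.072],[.528,.0105],[.5435,-.049],[.560,-.1085],[.598,.0965],[.614,.0355],[.632,-.020],[.647,-.085]])
def fit():
    a,b=loc.mean(0),wld.mean(0); H=(loc-a).T@(wld-b); U,S,Vt=np.linalg.svd(H)
    R=Vt.T@np.diag([1,np.sign(np.linalg.det(Vt.T@U.T))])@U.T
    return R,b-R@a
if __name__=="__main__":
    R,t=fit(); print("yaw",np.arctan2(R[1,0],R[0,0]),t); print(np.round(loc@R.T+t,4)); print("res mm",np.round((loc@R.T+t-wld)*1000,1).tolist())
E
python3 h.py
python3 - <<'E'
import numpy as np
from scipy.spatial.transform import Rotation as Ro
from plant import robot
print(Ro.from_rotvec(robot.read_state()["orientation"]).as_matrix().round(3))
E
```

```text
yaw 0.26989314188565106 [0.5845544  0.03161811]
[[ 0.4921  0.1409]
 [ 0.5113  0.0715]
 [ 0.5278  0.0118]
 [ 0.5443 -0.048 ]
 [ 0.5609 -0.1077]
 [ 0.598   0.0955]
 [ 0.6145  0.0358]
 [ 0.6311 -0.024 ]
 [ 0.6476 -0.0837]]
res mm [[-0.4, 0.9], [-1.2, -0.5], [-0.2, 1.3], [0.8, 1.0], [0.9, 0.8], [0.0, -1.0], [0.5, 0.3], [-0.9, -4.0], [0.6, 1.3]]
[[ 0.921  0.389  0.   ]
 [ 0.389 -0.921  0.   ]
 [ 0.    -0.    -1.   ]]
```

Chargers stand in outlets 2 and 4: in the top view the black blocks are at about (262,161) and (310,150), and the caps at (240,173) and (287,162). So the order is master, rocker2, rocker4. I'll close the fingers and move above the master.

```bash
cat >> h.py <<'E'
def delta(target,yaw):
    from plant import robot
    s=robot.read_state(); M=Ro.from_rotvec(s["orientation"]).as_matrix()
    d=M.T@(np.array(target)-s["tool_pos"]); cy=np.arctan2(M[1,0],M[0,0])
    print("t",s["t"],"tip",np.round(s["tool_pos"],4),"F",np.round(s["force"],2),"delta",np.round(d,4),"spin",round(cy-yaw,3))
E
python3 -c "
from h import *
delta([.492,.141,.12],.27)"
```

```text
t 1.5 tip [ 0.2336 -0.5527  0.1935] F [ 0.7  -0.08 -0.31] delta [ 0.5081 -0.5384  0.0735] spin 0.13
```

```bash
python3 -m pendant '[{"delta_pos":[0.034,-0.036,0],"spin":0.05},{"delta_pos":[0.068,-0.072,0],"spin":0.13},{"delta_pos":[0.102,-0.108,0],"spin":0.13},{"delta_pos":[0.135,-0.144,0],"spin":0.13},{"delta_pos":[0.17,-0.18,0],"spin":0.13},{"delta_pos":[0.204,-0.216,0],"spin":0.13},{"delta_pos":[0.238,-0.252,0],"spin":0.13},{"delta_pos":[0.272,-0.288,0.01],"spin":0.13},{"delta_pos":[0.306,-0.324,0.02],"spin":0.13},{"delta_pos":[0.34,-0.36,0.03],"spin":0.13}]' 1 10
python3 -c "
from h import *
delta([.492,.141,.10],.27)"
```

```text
t: 2.5
tool_pos: [0.4066, -0.0883, 0.164]
orientation: [3.112, 0.422, 0.002]
force: [0.9, -0.8, -0.0]
opening: 0.0175
t 2.5 tip [ 0.4066 -0.0883  0.164 ] F [ 0.91 -0.77 -0.04] delta [ 0.1433 -0.1984  0.064 ] spin -0.0
```

```bash
python3 -m pendant '[{"delta_pos":[0.028,-0.04,0.01],"spin":0},{"delta_pos":[0.057,-0.08,0.02],"spin":0},{"delta_pos":[0.086,-0.12,0.03],"spin":0},{"delta_pos":[0.115,-0.16,0.045],"spin":0},{"delta_pos":[0.143,-0.198,0.06],"spin":0},{"delta_pos":[0.143,-0.198,0.064],"spin":0},{"delta_pos":[0.143,-0.198,0.064],"spin":0}]'
python3 - <<'E'
from h import *
from plant import robot
import cv2
delta([.492,.141,.072],.27)
for n in ("wrist","top"):
    c=robot.read_camera(n); im=c["color"]; R,t,K=map(np.array,(c["R"],c["t"],c["camera_matrix"]))
    Rb,tb=fit()
    for m in loc[:5]:
        w=np.r_[Rb@m+tb,.066]; p=K@(R@w+t); cv2.circle(im,(int(p[0]/p[2]),int(p[1]/p[2])),2,(0,0,255),-1)
    p=K@(R@np.array(robot.read_state()["tool_pos"])+t); cv2.circle(im,(int(p[0]/p[2]),int(p[1]/p[2])),2,(0,255,0),-1)
    cv2.imwrite(f"pics/{n}1.png",im if n=="wrist" else cv2.resize(im[110:260,170:360],None,fx=4,fy=4))
    if n=="wrist":
        for l in ["master_on","rocker2_on"]:
            for m in robot.mark_of(n,l)[:2]: print(l,round(m["score"],2),np.round(R.T@(np.array(m["location"])-t),4))
E
```

```text
t: 3.2
tool_pos: [0.4908, 0.1415, 0.0986]
orientation: [3.111, 0.426, -0.002]
force: [-0.2, 0.7, -0.7]
opening: 0.001
t 3.2 tip [0.4908 0.1415 0.0986] F [-0.21  0.73 -0.66] delta [0.0011 0.0008 0.0266] spin 0.002
master_on 0.91 [0.4924 0.1441 0.0694]
rocker2_on 0.56 [0.526  0.0139 0.0687]
```

View pics/wrist1.png

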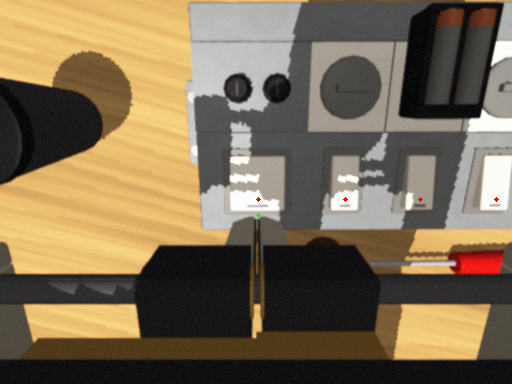

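View pics/top1.png

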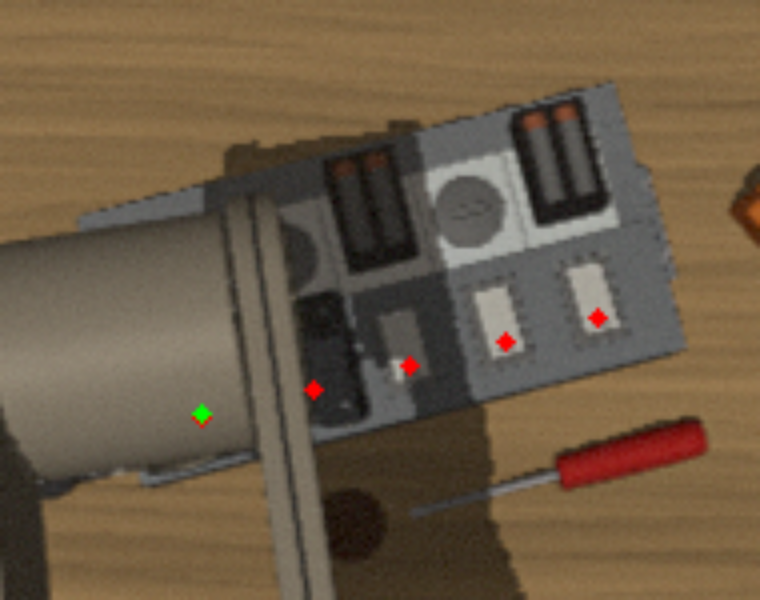

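The wrist view puts the fitted point on the master's ON end at (258,199), beside the moulded bar, with the closed fingertip directly above it. Next I'll descend gently.

```bash
python3 -m pendant '[{"delta_pos":[0.001,0,0.015],"spin":0},{"delta_pos":[0.001,0,0.025],"spin":0},{"delta_pos":[0.001,0,0.030],"spin":0},{"delta_pos":[0.001,0,0.030],"spin":0}]'
python3 -m pendant '[{"delta_pos":[0,0,0.001],"spin":0},{"delta_pos":[0,0,0.002],"spin":0},{"delta_pos":[0,0,0.002],"spin":0}]'

```

```text
t: 3.8
tool_pos: [0.4921, 0.1391, 0.0694]
orientation: [3.112, 0.419, 0.0]
force: [-0.4, -0.3, -0.6]
opening: 0.0002
t: 4.1
tool_pos: [0.4922, 0.1391, 0.0675]
orientation: [3.112, 0.419, 0.001]
force: [-1.1, 0.2, -0.4]
opening: 0.0004
```

```bash
python3 -m pendant '[{"delta_pos":[0,0,0.001],"spin":0},{"delta_pos":[0,0,0.002],"spin":0},{"delta_pos":[0,0,0.002],"spin":0}]'
python3 -m pendant '[{"delta_pos":[0,0,0.001],"spin":0},{"delta_pos":[0,0,0.0015],"spin":0},{"delta_pos":[0,0,0.0015],"spin":0}]'

```

```text
t: 4.4
tool_pos: [0.4922, 0.1392, 0.0654]
orientation: [3.112, 0.419, 0.0]
force: [0.4, -0.8, -0.1]
opening: 0.0004
t: 4.7
tool_pos: [0.4921, 0.1392, 0.0638]
orientation: [3.112, 0.419, 0.0]
force: [0.6, -0.1, 0.2]
opening: 0.0004
```

```bash
python3 -m pendant '[{"delta_pos":[0,0,0.001],"spin":0},{"delta_pos":[0,0,0.0015],"spin":0},{"delta_pos":[0,0,0.0015],"spin":0}]'
python3 - <<'E'
from plant import robot
import cv2
cv2.imwrite("pics/wrist2.png",robot.read_camera("wrist")["color"])
print(robot.read_state()["force"])
E
```

```text
t: 5.0
tool_pos: [0.492, 0.1392, 0.0622]
orientation: [3.112, 0.419, -0.0]
force: [0.6, 0.7, -0.0]
opening: 0.0007
[-0.56943651  0.49704599  0.10414502]
```

View pics/wrist2.png

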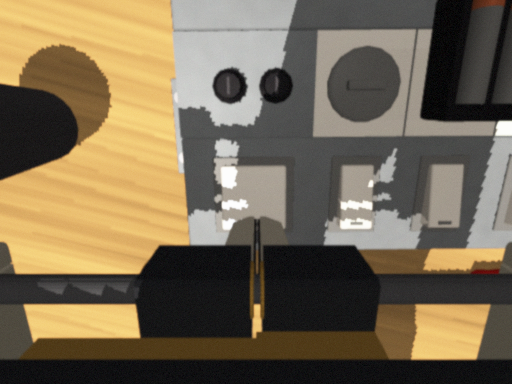

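There's no force at 62 mm, so the rocker may already have flipped away from the finger. I'll lift and check.

```bash
python3 -m pendant '[{"delta_pos":[0,0.005,-0.015],"spin":0},{"delta_pos":[0,0.002,-0.036],"spin":0},{"delta_pos":[0,0.002,-0.036],"spin":0}]'
python3 - <<'E'
from plant import robot
import cv2,numpy as np
a=cv2.imread("pics/wrist1.png")[130:240,190:450]
b=robot.read_camera("wrist")["color"]; cv2.imwrite("pics/w3full.png",b)
cv2.imwrite("pics/wrist3.png",cv2.resize(np.vstack([a,b[130:240,190:450]]),None,fx=2.6,fy=2.6,interpolation=cv2.INTER_CUBIC))
E
```

```text
t: 5.35
tool_pos: [0.4952, 0.1376, 0.1024]
orientation: [3.113, 0.419, 0.01]
force: [0.1, 0.5, 1.3]
opening: 0.0003
```

View pics/wrist3.png

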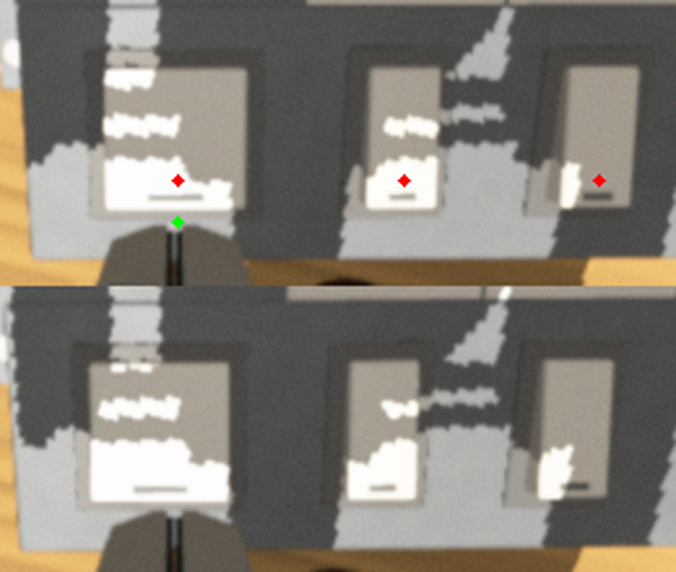

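In the lower view the master's front edge still lines up with rocker1's (row ~500), so it is still off and the finger never reached it. I'll go back down and carry on below 62 mm in small steps.

```bash
python3 -m pendant '[{"delta_pos":[-0.003,-0.002,0.02],"spin":0},{"delta_pos":[-0.003,-0.002,0.035],"spin":0},{"delta_pos":[-0.003,-0.002,0.040],"spin":0},{"delta_pos":[-0.003,-0.002,0.040],"spin":0}]'
python3 -m pendant '[{"delta_pos":[0,0,0.0005],"spin":0},{"delta_pos":[0,0,0.001],"spin":0},{"delta_pos":[0,0,0.001],"spin":0}]'
python3 - <<'E'
from plant import robot
import cv2
b=robot.read_camera("wrist"); cv2.imwrite("pics/w4.png",cv2.resize(b["color"][130:260,150:400],None,fx=3,fy=3)); s=robot.read_state();print(s["force"],s["tool_pos"])
b=robot.read_camera("scene"); cv2.imwrite("pics/s4.png",cv2.resize(b["color"][120:260,170:390],None,fx=3.5,fy=3.5))
E
```

```text
t: 5.8
tool_pos: [0.4898, 0.1381, 0.059]
orientation: [3.112, 0.419, 0.002]
force: [-0.6, -0.3, 1.0]
opening: 0.0005
t: 6.1
tool_pos: [0.4901, 0.1382, 0.0584]
orientation: [3.112, 0.419, 0.003]
force: [-0.4, -0.3, 0.2]
opening: 0.0003
[-0.72075997 -0.40537285  0.49250504] [0.4901774  0.13818773 0.05847753]
```

View pics/w4.png

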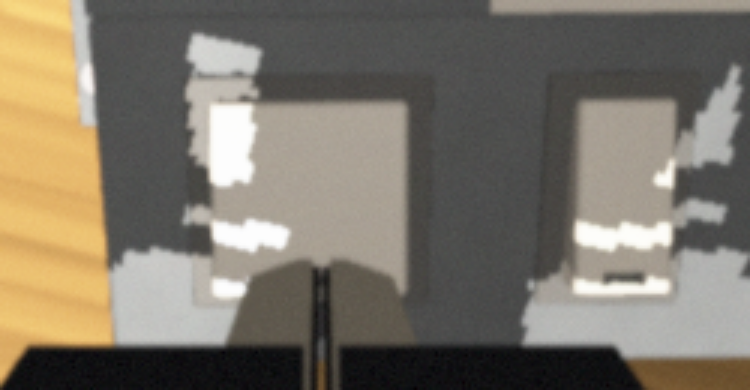

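View pics/s4.png

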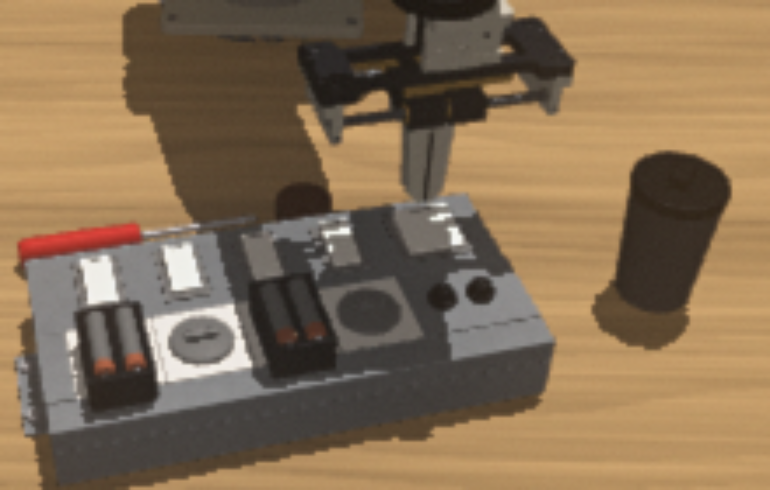

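```bash
python3 - <<'E'
from plant import robot
from h import *
import cv2
Rb,tb=fit()
ims=[]
for n,(r0,c0) in (("scene",(150,230)),("wrist",(150,190))):
    b=robot.read_camera(n); im=b["color"]; R,t,K=map(np.array,(b["R"],b["t"],b["camera_matrix"]))
    f=5; im=cv2.resize(im[r0:r0+70,c0:c0+130],None,fx=f,fy=f,interpolation=cv2.INTER_CUBIC)
    def pr(w,col):
        p=K@(R@np.array(w)+t); p=(p[:2]/p[2]-[c0,r0]+.5)*f; cv2.circle(im,tuple(int(x) for x in p),3,col,-1)
    tp=np.array(robot.read_state()["tool_pos"]); pr(tp,(0,255,0)); pr(tp+[0,0,.01],(255,255,0))
    pr(np.r_[Rb@loc[0]+tb,.066],(0,0,255))
    for sx in(-1,1):
        for sy in(-1,1):
            pr(np.r_[Rb@(np.array([-.045+.0225*sx,.13+.0225*sy]))+tb,.0615 ],(255,0,255))
            pr(np.r_[Rb@(np.array([.09*sx,.18*sy]))+tb,.055 ],(0,165,255))
    ims.append(im)
cv2.imwrite("pics/c5.png",np.vstack(ims)[:600*2])
cv2.imwrite("pics/c5.png",cv2.resize(np.vstack(ims),None,fx=.8,fy=.8))
E
```

```text
(no output)
```

View pics/c5.png

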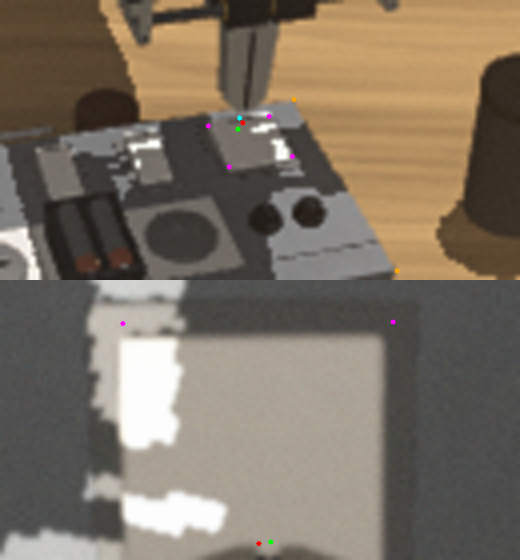

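```bash
python3 - <<'E'
from plant import robot
from h import *
import cv2
P=[]
for n in ("scene","wrist"):
    b=robot.read_camera(n); R,t,K=map(np.array,(b["R"],b["t"],b["camera_matrix"])); P.append(K@np.c_[R,t]); print(n,-R.T@t, R[2])
    cv2.imwrite(f"pics/{n}6.png",b["color"])
X=cv2.triangulatePoints(P[0],P[1],np.array([[291.2],[177.5]]),np.array([[255.5],[217.]])); X=X[:3,0]/X[3]; print(X)
for p,u in zip(P,([291.2,177.5],[255.5,217])): q=p@np.r_[X,1]; print(q[:2]/q[2]-u)
print(robot.read_state()["tool_pos"],robot.read_state()["t"])
E
```

```text
scene [1.24339042 0.04140271 0.65988291] [-0.76425103 -0.00448205 -0.64490331]
wrist [0.56204079 0.15871797 0.249157  ] [-0.26019847 -0.07317359 -0.96277847]
[0.49631734 0.14164787 0.07893815]
[-0.13367378 -0.05273485]
[-0.74986157 -0.50891065]
[0.48993236 0.13816901 0.05821528] 6.4
```

Triangulating the visible fingertip from both cameras gives about z 0.077, roughly 19 mm above the reported TCP. With the fingers shut, the real tip is therefore still about 12 mm above the paddle. I'll keep descending and stop on force.

```bash
python3 -m pendant '[{"delta_pos":[0.002,-0.002,0.002],"spin":0},{"delta_pos":[0.002,-0.002,0.004],"spin":0},{"delta_pos":[0.002,-0.002,0.006],"spin":0},{"delta_pos":[0.002,-0.002,0.006],"spin":0}]'
python3 -m pendant '[{"delta_pos":[0,0,0.001],"spin":0},{"delta_pos":[0,0,0.0015],"spin":0},{"delta_pos":[0,0,0.0015],"spin":0}]'
```

```text
t: 6.8
tool_pos: [0.491, 0.1405, 0.0517]
orientation: [3.112, 0.419, 0.001]
force: [0.2, 0.6, -0.3]
opening: 0.0007
t: 7.1
tool_pos: [0.4908, 0.1405, 0.05]
orientation: [3.112, 0.419, 0.0]
force: [0.0, 1.0, -0.4]
opening: 0.0006
```

```bash
python3 -m pendant '[{"delta_pos":[0,0,0.001],"spin":0},{"delta_pos":[0,0,0.0015],"spin":0},{"delta_pos":[0,0,0.0015],"spin":0}]'
```

```text
t: 7.4
tool_pos: [0.4908, 0.1405, 0.0484]
orientation: [3.112, 0.419, 0.0]
force: [-0.4, -0.2, -0.2]
opening: 0.0007
```

```bash
python3 -m pendant '[{"delta_pos":[0,0,0.001],"spin":0},{"delta_pos":[0,0,0.001],"spin":0}]'
```

```text
t: 7.6
tool_pos: [0.4907, 0.1405, 0.0473]
orientation: [3.112, 0.419, -0.0]
force: [-0.2, 0.3, -0.0]
opening: 0.0004
```

```bash
for i in 1 2; do :; done; python3 -m pendant '[{"delta_pos":[0,0,0.001],"spin":0},{"delta_pos":[0,0,0.001],"spin":0}]'
```

```text
t: 7.8
tool_pos: [0.4906, 0.1405, 0.0462]
orientation: [3.112, 0.419, -0.0]
force: [0.2, -0.1, -1.0]
opening: 0.0003
```

```bash
python3 -m pendant '[{"delta_pos":[0,0,0.001],"spin":0},{"delta_pos":[0,0,0.001],"spin":0}]'
```

```text
t: 8.0
tool_pos: [0.4904, 0.1404, 0.0449]
orientation: [3.112, 0.419, -0.001]
force: [0.5, -0.5, 0.4]
opening: 0.0005
```

```bash
python3 -m pendant '[{"delta_pos":[0,0,0.001],"spin":0},{"delta_pos":[0,0,0.001],"spin":0}]'
python3 - <<'E'
from plant import robot
import cv2,numpy as np
a=robot.read_camera("scene")["color"]
cv2.imwrite("pics/s7.png",cv2.resize(a[150:220,230:360],None,fx=6,fy=6,interpolation=cv2.INTER_CUBIC))
print(robot.read_state()["force"])
E
```

```text
t: 8.2
tool_pos: [0.4903, 0.1404, 0.0438]
orientation: [3.112, 0.419, -0.001]
force: [0.2, 0.5, -0.5]
opening: 0.0003
[-0.63489661 -0.12752683 -0.50969306]
```

View pics/s7.png

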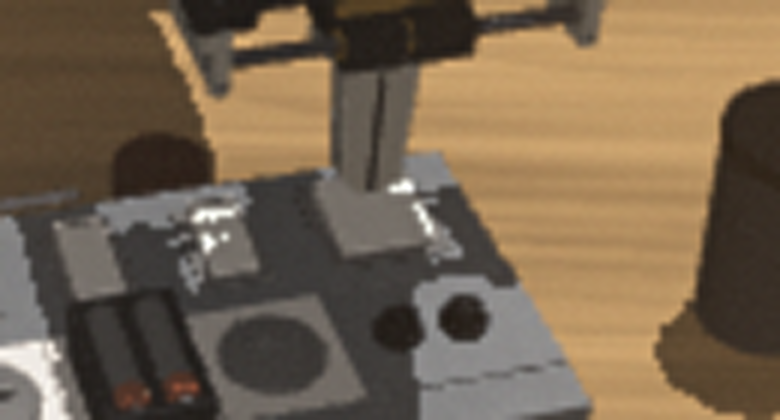

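In the scene view the fingertip is now at about (375,190), over the paddle's front end and close to contact. I'll continue in 1 mm steps.

```bash
python3 -m pendant '[{"delta_pos":[0,0,0.001],"spin":0},{"delta_pos":[0,0,0.001],"spin":0}]'
```

```text
t: 8.45
tool_pos: [0.4902, 0.1404, 0.0427]
orientation: [3.112, 0.419, -0.002]
force: [-0.2, -1.4, 0.7]
opening: 0.0005
```

```bash
python3 -m pendant '[{"delta_pos":[0,0,0.001],"spin":0},{"delta_pos":[0,0,0.001],"spin":0}]'
python3 - <<'E'
from plant import robot
import cv2,numpy as np
ims=[cv2.resize(robot.read_camera(n)["color"][a:a+80,b:b+130],None,fx=5,fy=5,interpolation=cv2.INTER_CUBIC) for n,a,b in(("scene",140,230),("wrist",150,190))]
cv2.imwrite("pics/s8.png",cv2.resize(np.vstack(ims),None,fx=.75,fy=.75))
print(robot.read_state()["force"])
E
```

```text
t: 8.65
tool_pos: [0.4901, 0.1404, 0.0416]
orientation: [3.112, 0.419, -0.002]
force: [-1.9, 0.0, 1.7]
opening: 0.0005
[-1.54344263 -0.16822463  1.54522119]
```

View pics/s8.png

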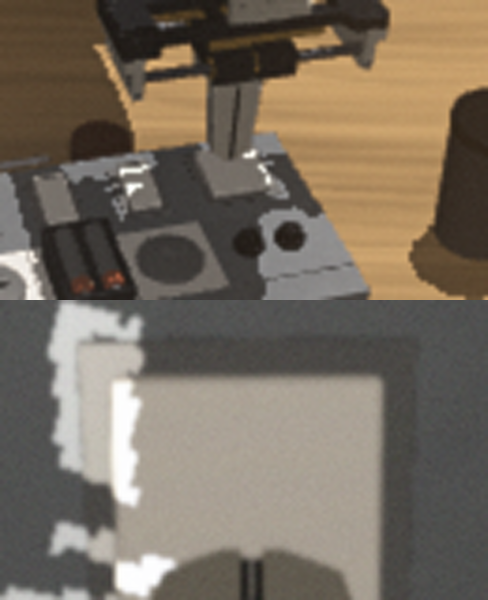

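Contact begins at reported z ≈ 0.042, with about 1.6 N on the tool.

```bash
python3 -m pendant '[{"delta_pos":[0,0,0.001],"spin":0},{"delta_pos":[0,0,0.001],"spin":0}]'
```

```text
t: 8.95
tool_pos: [0.49, 0.1403, 0.0407]
orientation: [3.112, 0.419, -0.002]
force: [-2.1, -1.2, 2.9]
opening: 0.0003
```

```bash
python3 -m pendant '[{"delta_pos":[0,0,0.001],"spin":0},{"delta_pos":[0,0,0.001],"spin":0}]'
```

```text
t: 9.15
tool_pos: [0.49, 0.1403, 0.0394]
orientation: [3.112, 0.419, -0.002]
force: [-0.7, -0.2, 0.3]
opening: 0.0003
```

```bash
python3 -m pendant '[{"delta_pos":[0,0,0.001],"spin":0},{"delta_pos":[0,0,0.001],"spin":0}]'
python3 - <<'E'
from plant import robot
import cv2,numpy as np
ims=[cv2.resize(robot.read_camera(n)["color"][a:a+80,b:b+130],None,fx=5,fy=5,interpolation=cv2.INTER_CUBIC) for n,a,b in(("scene",140,230),("wrist",150,190))]
cv2.imwrite("pics/s9.png",cv2.resize(np.vstack(ims),None,fx=.75,fy=.75))
print(robot.read_state()["force"])
E
```

```text
t: 9.35
tool_pos: [0.4898, 0.1403, 0.0382]
orientation: [3.112, 0.419, -0.003]
force: [-1.2, -1.0, 2.5]
opening: 0.0001
[-0.41859669  0.0094022   0.79000451]
```

View pics/s9.png

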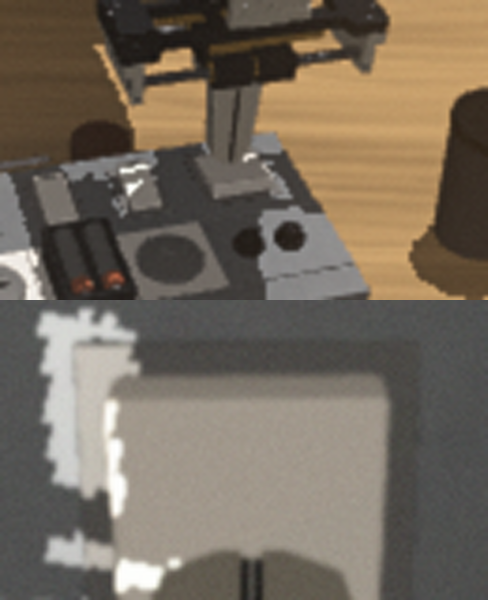

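The master has flipped on: its rear edge is now raised and its back face is visible in the wrist view. I'll lift straight up and move to rocker2.

```bash
python3 -m pendant '[{"delta_pos":[0,0,-0.015],"spin":0},{"delta_pos":[0,0,-0.03],"spin":0},{"delta_pos":[0,0,-0.03],"spin":0},{"delta_pos":[0.001,0.04,-0.03],"spin":0},{"delta_pos":[0.001,0.09,-0.03],"spin":0},{"delta_pos":[0.001,0.134,-0.03],"spin":0},{"delta_pos":[0.001,0.134,-0.03],"spin":0},{"delta_pos":[0.001,0.134,-0.03],"spin":0}]'
python3 - <<'E'
from h import *
from plant import robot
import cv2
delta([.5268,.0118,.047],.27)
cv2.imwrite("pics/w10.png",robot.read_camera("wrist")["color"])
E
```

```text
t: 10.25
tool_pos: [0.5267, 0.0106, 0.0688]
orientation: [3.113, 0.415, -0.001]
force: [0.4, 1.0, -0.7]
opening: 0.0003
t 10.25 tip [0.5267 0.0106 0.0688] F [ 0.37  1.01 -0.71] delta [ 0.0004 -0.0012  0.0218] spin -0.005
```

View pics/w10.png

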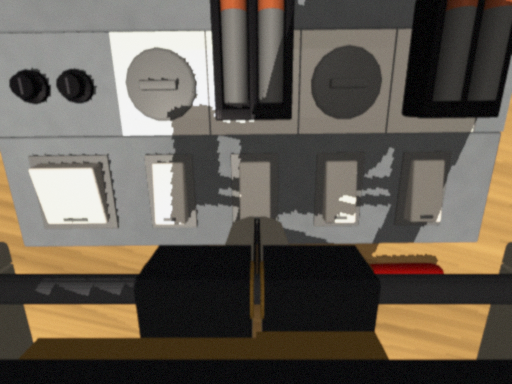

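The wrist view shows the master tilted on at (70,190), rockers 1–4 unchanged, and the finger centred on rocker2 at (256,218). Next I'll descend.

```bash
python3 -m pendant '[{"delta_pos":[0,-0.001,0.012],"spin":0},{"delta_pos":[0,-0.001,0.021],"spin":0},{"delta_pos":[0,-0.001,0.024],"spin":0},{"delta_pos":[0,-0.001,0.024],"spin":0}]'
```

```text
t: 10.7
tool_pos: [0.5249, 0.0133, 0.0433]
orientation: [3.113, 0.419, -0.006]
force: [0.0, 0.2, 0.8]
opening: 0.0006
```

```bash
python3 -m pendant '[{"delta_pos":[0,0,0.001],"spin":0},{"delta_pos":[0,0,0.0015],"spin":0},{"delta_pos":[0,0,0.0015],"spin":0}]'
```

```text
t: 11.0
tool_pos: [0.525, 0.0135, 0.042]
orientation: [3.113, 0.419, -0.005]
force: [-1.1, 0.6, 0.9]
opening: 0.0007
```

```bash
python3 -m pendant '[{"delta_pos":[0,0,0.001],"spin":0},{"delta_pos":[0,0,0.001],"spin":0}]'
```

```text
t: 11.2
tool_pos: [0.525, 0.0134, 0.0412]
orientation: [3.113, 0.419, -0.005]
force: [-2.5, 0.6, 2.6]
opening: 0.0004
```

```bash
python3 -m pendant '[{"delta_pos":[0,0,0.001],"spin":0},{"delta_pos":[0,0,0.001],"spin":0}]'
```

```text
t: 11.4
tool_pos: [0.5248, 0.0133, 0.0401]
orientation: [3.113, 0.419, -0.006]
force: [-2.6, 0.9, 1.2]
opening: 0.0003
```

```bash
python3 -m pendant '[{"delta_pos":[0,0,0.001],"spin":0},{"delta_pos":[0,0,0.001],"spin":0}]'
```

```text
t: 11.6
tool_pos: [0.5249, 0.0132, 0.0389]
orientation: [3.113, 0.419, -0.005]
force: [-0.8, -0.4, 0.5]
opening: 0.0007
```

```bash
python3 -m pendant '[{"delta_pos":[0,0,0.0005],"spin":0}]'
python3 - <<'E'
from plant import robot
import cv2
b=robot.read_camera("wrist")["color"]
cv2.imwrite("pics/w11.png",cv2.resize(b[130:240,130:390],None,fx=3,fy=3,interpolation=cv2.INTER_CUBIC))
E
```

```text
t: 11.7
tool_pos: [0.5252, 0.0132, 0.0383]
orientation: [3.113, 0.419, -0.005]
force: [0.2, -0.4, 0.5]
opening: 0.0003
```

View pics/w11.png

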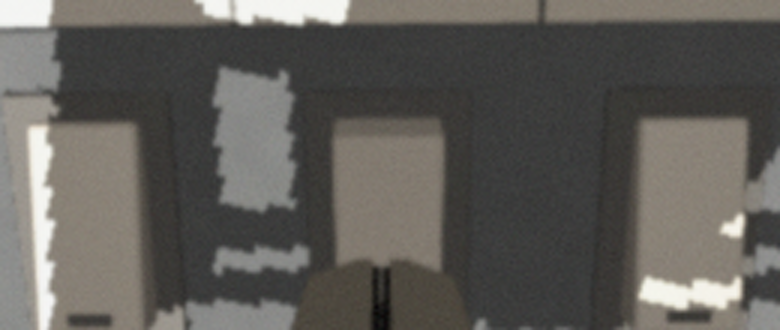

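Rocker2 has flipped; its rear face shows at (388,128) while its neighbours look unchanged. Next is rocker4.

```bash
python3 -m pendant '[{"delta_pos":[0,0,-0.015],"spin":0},{"delta_pos":[0,0,-0.03],"spin":0},{"delta_pos":[0,0,-0.03],"spin":0},{"delta_pos":[0.002,0.04,-0.03],"spin":0},{"delta_pos":[0.002,0.085,-0.03],"spin":0},{"delta_pos":[0.002,0.125,-0.03],"spin":0},{"delta_pos":[0.002,0.125,-0.03],"spin":0},{"delta_pos":[0.002,0.125,-0.03],"spin":0}]'
python3 - <<'E'
from h import *
from plant import robot
import cv2
delta([.5595,-.1077,.047],.27)
cv2.imwrite("pics/w12.png",robot.read_camera("wrist")["color"])
E
```

```text
t: 12.55
tool_pos: [0.5603, -0.1075, 0.0684]
orientation: [3.114, 0.416, -0.004]
force: [-0.7, 0.5, 0.5]
opening: 0.0004
t 12.55 tip [ 0.5603 -0.1075  0.0684] F [-0.73  0.51  0.49] delta [-0.0008 -0.      0.0214] spin -0.005
```

View pics/w12.png

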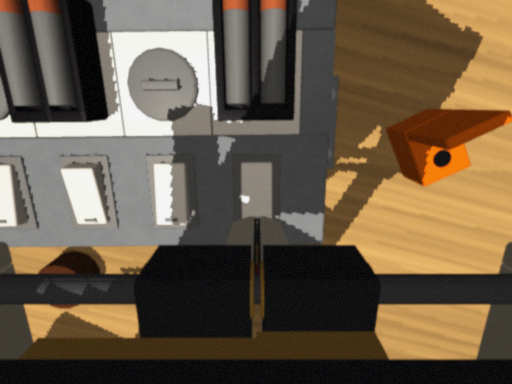

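The finger is centred on rocker4 at (257,218) and well clear of the bracket. The view also shows rocker2 tilted on at (85,193) and rocker3 still off.

```bash
python3 -m pendant '[{"delta_pos":[0,0,0.012],"spin":0},{"delta_pos":[0,0,0.021],"spin":0},{"delta_pos":[0,0,0.024],"spin":0},{"delta_pos":[0,0,0.024],"spin":0}]'
```

```text
t: 13.0
tool_pos: [0.5589, -0.1056, 0.0429]
orientation: [-3.113, -0.419, 0.008]
force: [0.4, -0.5, 0.2]
opening: 0.0007
```

```bash
python3 -m pendant '[{"delta_pos":[0,0,0.001],"spin":0},{"delta_pos":[0,0,0.0015],"spin":0},{"delta_pos":[0,0,0.0015],"spin":0}]'
```

```text
t: 13.3
tool_pos: [0.5591, -0.1055, 0.0417]
orientation: [-3.113, -0.419, 0.008]
force: [-1.5, -0.5, 1.6]
opening: 0.0004
```

```bash
python3 -m pendant '[{"delta_pos":[0,0,0.001],"spin":0},{"delta_pos":[0,0,0.001],"spin":0}]'
```

```text
t: 13.5
tool_pos: [0.559, -0.1057, 0.041]
orientation: [-3.113, -0.419, 0.008]
force: [-1.2, 0.0, 2.3]
opening: 0.0004
```

```bash
python3 -m pendant '[{"delta_pos":[0,0,0.001],"spin":0},{"delta_pos":[0,0,0.001],"spin":0}]'
```

```text
t: 13.7
tool_pos: [0.5589, -0.1057, 0.0398]
orientation: [-3.113, -0.419, 0.008]
force: [-1.3, -1.1, 0.8]
opening: 0.0003
```

```bash
python3 -m pendant '[{"delta_pos":[0,0,0.001],"spin":0},{"delta_pos":[0,0,0.001],"spin":0}]'
python3 - <<'E'
from plant import robot
import cv2
b=robot.read_camera("wrist")["color"]
cv2.imwrite("pics/w13.png",cv2.resize(b[130:240,130:390],None,fx=3,fy=3,interpolation=cv2.INTER_CUBIC))
E
```

```text
t: 13.9
tool_pos: [0.559, -0.1057, 0.0385]
orientation: [-3.113, -0.419, 0.008]
force: [-0.4, -1.1, -0.8]
opening: 0.0004
```

View pics/w13.png

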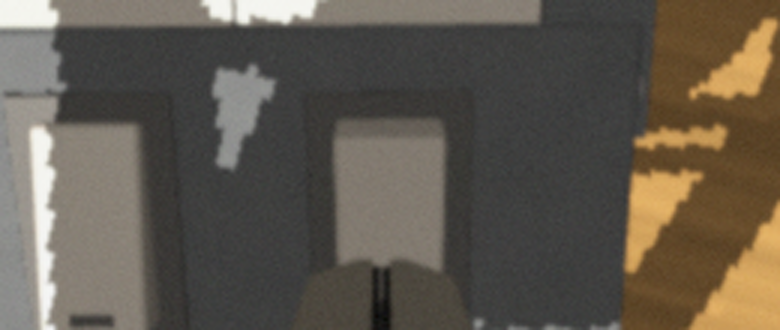

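Rocker4 has flipped, with its rear face visible at (388,127). I'll lift clear, then back off towards the robot for an unobstructed final look.

```bash
python3 -m pendant '[{"delta_pos":[0,0,-0.015],"spin":0},{"delta_pos":[0,0,-0.04],"spin":0},{"delta_pos":[0,0,-0.08],"spin":0},{"delta_pos":[0,0,-0.12],"spin":0},{"delta_pos":[-0.03,-0.03,-0.16],"spin":0},{"delta_pos":[-0.07,-0.06,-0.18],"spin":0},{"delta_pos":[-0.08,-0.09,-0.18],"spin":0},{"delta_pos":[-0.08,-0.09,-0.18],"spin":0},{"delta_pos":[-0.08,-0.09,-0.18],"spin":0}]'
python3 - <<'E'
from plant import robot
import cv2
cv2.imwrite("pics/w14.png",robot.read_camera("wrist")["color"])
cv2.imwrite("pics/s14.png",cv2.resize(robot.read_camera("scene")["color"][110:270,110:400],None,fx=2.7,fy=2.7))
E
```

```text
t: 14.85
tool_pos: [0.4594, -0.0398, 0.2206]
orientation: [3.113, 0.421, -0.003]
force: [0.5, 0.1, 0.5]
opening: 0.0004
```

View pics/w14.png

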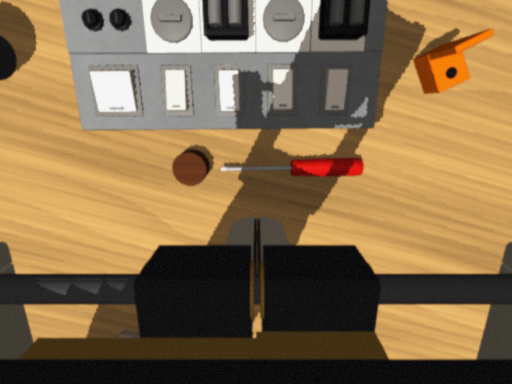

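View pics/s14.png

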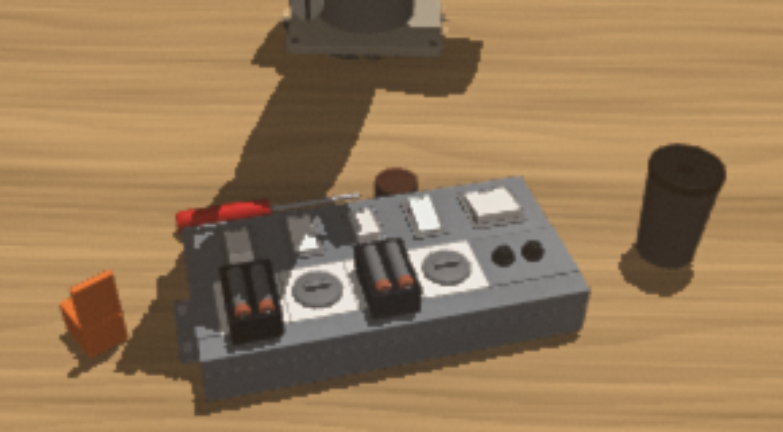

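```bash
python3 -c "
import cv2
a=cv2.imread('pics/w14.png')[55:125,80:370];cv2.imwrite('pics/w15.png',cv2.resize(a,None,fx=2.7,fy=2.7,interpolation=cv2.INTER_CUBIC))"
```

```text
(no output)
```

View pics/w15.png

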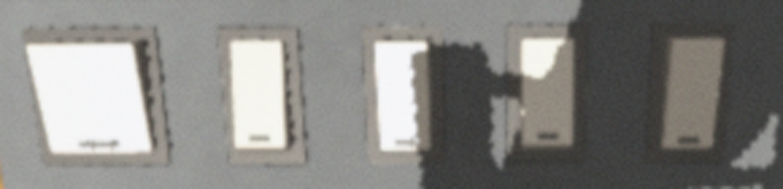

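```bash
python3 -c "
from plant import robot
print(robot.read_state()['t'],robot.read_state()['force']); print(robot.close_job())"
```

```text
14.95 [-0.50285184 -1.13447047 -0.39413537]
the job is handed in; nothing more can be done
None
```

I tapped on the master, then rocker2, then rocker4, one at a time, and handed the job in at about 15 s. The hand was clear, with the tip more than 0.2 m up. Rockers 2 and 4 are the ones with chargers; rockers 1 and 3 have the dust caps and were not touched.

- **Force:** The highest force I read during the taps was about 3 N up. I only saw the value at the end of each small step, so brief peaks in between weren't recorded.
- **Final pictures:** The master and rockers 2 and 4 show the ON tilt, and rockers 1 and 3 show OFF. This is judged from the pictures, as the hinge angles can't be read directly. The chargers, caps, tumbler, disc, bracket and screwdriver look to be where they started.
- **One disagreement:** With the fingers shut, contact came at a reported tip height of about 42 mm, where I expected about 66 mm. My first descent on the master therefore stopped short without touching it. I measured the real tip position from two cameras, then went down in 1 mm steps, watching the force.

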